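Close the book press on a glued notebook

ROBOT

A 7-joint arm with a two-finger parallel gripper is mounted at the origin on the work surface. World frame = base frame: x ahead of the robot, y to its left, z up, the work surface at z = 0. Lengths are in m, angles in rad, forces in N, time in s.
With the tool pointing down it reaches from about 0.425 to 0.825 m from the base axis. Payload 3.6 kg.
Tool frame: the origin (TCP) lies at the very end of the fingers, on their centre line; the grasp point (between the pads) lies 19 mm behind it (arm.pinch_z is the distance from the TCP to the grasp point, in m); z points along the fingers, y is the direction in which the jaws open and shut (so a half turn about z gives the same grasp; the last joint's range is limited). The gripper opens to 93 mm and grips with 3 to 60 N. Pads are 15 mm wide; open, the fingers measure 128 mm over their backs; the gripper's body (75 mm by 188 mm) begins 65 mm behind the grasp point.
Start: joints at [1.29, 0.615, -0.013, 1.423, 0.008, 1.103, -0.04], TCP at [0.163, -0.629, 0.219] pointing down, gripper open.
Joint ranges: [-3.12, 3.12], [-0.3, 2.06], [-1.34, 1.32], [0.26, 2.42], [-1.36, 4.5], [0.01, 1.98], [-2.84, 2.84]. Speed limits (rad/s): [2.79, 2.79, 3.14, 3.14, 3.14, 3.14, 3.14].

INTERFACE

Orientations are given as a unit quaternion [x, y, z, w].
In Python, from rig import arm, optics, recognise, mark_of gives the robot as it stands.
- The arm moves only by the shell command python3 -m crank 'ROWS'. ROWS is JSON, a list of rows, each an object of numbers: "fingers": the opening, from 0 (shut) to 1 (fully open); "dx", "dy", "dz": the shift along the tool's x, y, z in m; "ax", "ay", "az": the turn, a rotation vector about the tool's x, y, z in degrees. In form: [{"fingers": .., "dx": .., "dy": .., "dz": .., "ax": .., "ay": .., "az": ..}, ...]. A call has 1 to 5 rows; each row shifts and turns the commanded pose from where the row before left it, along the tool's axes as they then stand; what a row does not reach is not made up. A row lasts 1/10 s, in which the tool goes at most 50 mm and 8.59 degrees, less where a joint would pass 70% of its speed; a pose out of reach is approached as far as the arm can. A call with a gripper value outside its range is refused whole. The fingers move at their own pace and stop on an object; the grip force is fixed at half the most. Time passes only in rows, so rows that do not move let the fingers close. It gives the time, the measured TCP pose, the force and the opening at its end, in the units of the state.
- arm.get_obs(): the state, without advancing time (a new reading comes with each control period).
- optics.grab_frame(name): name is "side" or "top" or "wrist"; returns (picture, depth): 384x512x3 uint8, blue, green, red; 384x512 float32, m along the optical axis (not along the pixel's ray), 0 where there is no reading.
- optics.camera_model(name): a dict with "fov_y" (degrees; the focal length in pixels is half the picture's height over the tangent of half this angle, whatever the lens; pixels are square), "cx", "cy" (the principal point, pixels), "rvec" (rotation vector, rad) and "tvec" (3), from world to camera coordinates, as OpenCV has them. Camera axes: x right, y down, z forward; pixel columns grow to the right and rows downward; lengths in m; the calibration is good to about 2 mm. A picture is of the moment at which its call begins: read the wrist's pose just before it. camera_model takes no time and is no camera call; for the wrist camera it gives the pose at the moment of the call.
- arm.finish_job(): hands the job in, once; it reports no verdict.
Trained networks look in the newest picture that a camera, given by its name, has taken for a name from the list of things; names that differ only in an ending like _2 or _b are one class to them, and where a whole thing is asked for, a point or a joint stands for the part that bears it (a point fixed in the world has none). Each returns a list of dicts, best first, with "confidence" (0 to 1); they miss things now and then, are a little off and sometimes report something else, mostly with a low value. They report only what shows in the picture. A call takes as long as a camera call.
- recognise(camera, label): "box" ([left, top, right, bottom] in pixels, round what is visible of it).
- mark_of(camera, label): "position" ([column, row] in pixels: a listed point, or the origin of a listed thing).
The state is a dict: "time_s": time; "joints": joint angles; "dq": joint speeds; "joint_efforts": joint torques, N m; "tool_pos": TCP position; "eef_rot": TCP orientation; "ft_force": force on the tool from outside, world axes, zero at the start; "moment": the same for the moment, N m; "gripper_width": opening from 0.0 (shut) to 1.0 (fully open).
Only numpy, scipy, OpenCV 4.12 (cv2) and the standard library are available. Lean on these libraries where they do the work, as an engineer would, in place of code of your own. Each camera call takes 0.05 s, during which the arm holds its last target.

TASK

The freshly glued notebook lies ready in the book press. Screw the press down on it: push the arms of the four-armed handwheel round clockwise (seen from above), without gripping it, until the pressing plate sits tight on the notebook and the wheel resists a firm fingertip push, then move clear and leave it tight. The notebook must stay where it lies in the press, and nothing else on the desk may be picked up or pushed aside.

Things in the scene. Friction and masses are not known exactly. Their poses are not given: they have to be found in the camera images.
- press: Book press bolted to the desk: grey base plate 240 x 270 mm, top 24 mm above the desk; two 20 mm steel columns, 105 mm either side of the middle (along y), carry a grey crossbeam 44 mm deep, 256 mm wide, its top 138 mm above the desk (brass nut to 150 mm, column nuts to 157 mm). Origin: centre of the underside, on the desk and the screw axis; z up; its open front faces its own -x.
- hub (a point): Handwheel centre, on the vertical screw axis at mid-height of the arms: 190 mm above the desk when down on the notebook, 200 to 210 at the start; sinks 12 mm per turn. Four level steel arms 11 mm thick, like a plus sign, end in black balls 27 mm across, 88 mm from the axis. The hub, 38 mm across, reaches 12 mm below and 21 mm above this point. The x axis points along one arm and turns with it.
- knob (a point): Centre of the black ball on one arm (the arm along the hub's x axis), 88 mm from the screw axis. Between the arms and the crossbeam, at least 34 mm below them, there is only the screw.
- wheel_star (a joint): Handwheel angle, rad, growing clockwise seen from above, which lowers the plate. Starts at 2.5 to 7.5 (0.8 to 1.6 turns to go); at about 12.57 the plate meets the notebook and the wheel soon goes stiff. Until then it drags with 0.2 N m plus 0.09 per rad/s (3.5 to 5 N pushed 58 mm from the axis) and stays where it is left. A push of 8 to 15 N at the end makes it tight.
- platen_plate (a joint): Travel of the pressing plate in m, downward; 0 = fully up, 24 mm above the notebook; about 0.024 = on the notebook. Driven by the wheel only; pushing on the plate does not move it.
- notebook: Blue cloth-covered notebook 210 x 148 x 26 mm, about 0.45 kg, lying loose and flat on the base plate under the pressing plate, centred, its long side along its own x. Origin: centre of its underside, 24 mm above the desk.
- platen_face (a point): Centre of the underside of the steel pressing plate (200 x 150 x 14 mm, level, sliding on the columns).
- spare_book: Bystander: smaller blue notebook 148 x 105 x 18 mm, loose on the desk at the press's right. Origin: centre of its underside.
- glue_jar: Bystander: white jar 60 mm across, 75 mm tall, loose, left of the press. Origin: centre of its underside.
- bone_folder: Bystander: flat off-white folding bone 140 x 22 x 5 mm, loose on the desk in front of the press. Origin: its underside, middle.
- glue_brush: Bystander: brush 160 mm long lying on the desk left of the press. Origin: its underside, middle.
- tape_roll: Bystander: roll of brown tape 100 mm across, 48 mm tall, lying flat towards the right of the desk. Origin: centre of its underside.
- tea_cup: Bystander: white cup 72 mm across, 52 mm tall, towards the left of the desk. Origin: centre of its underside.
- scissors: Bystander: scissors lying flat towards the left of the desk, about 180 mm long. Origin: underside, near the pivot.

How it is judged:
By the outcome, as a careful person would: the job done as asked, in the order asked, and still so for the second after the job is handed in, with the robot touching nothing.
It also fails if it takes over 69 s, if anything falls off the work surface, if the arm or the gripper's body presses on something with over 40 N, if the wrist force passes 120 N, or if a joint passes its speed limit or range.

## Working session

There is one attempt and no reset: what is moved stays moved. The work goes in short steps, Python scripts to look and compute and a shell command to move; the robot and the scene stay as the last step left them, time stands still between calls to the robot, and variables do not carry over. Pictures are saved under pics/ and viewed, and the job is handed in when it is done.

```bash
ls; mkdir -p pics; cat > h.py <<'E'
import numpy as np, cv2
from rig import arm, optics, recognise, mark_of
def cam(n):
    m=optics.camera_model(n); R=cv2.Rodrigues(np.array(m['rvec'],float))[0]; t=np.array(m['tvec'],float).ravel()
    f=192/np.tan(np.radians(m['fov_y'])/2); return R,t,f,m['cx'],m['cy']
def back(c,u,v,d):
    R,t,f,cx,cy=c; p=np.array([(u-cx)/f*d,(v-cy)/f*d,d]); return R.T@(p-t)
def ray(c,u,v):
    R,t,f,cx,cy=c; return -R.T@t, R.T@np.array([(u-cx)/f,(v-cy)/f,1.])
def atz(c,u,v,z):
    o,d=ray(c,u,v); return o+d*(z-o[2])/d[2]
def tri(c1,p1,c2,p2):
    A=[];b=[]
    o1,d1=ray(c1,*p1);o2,d2=ray(c2,*p2)
    d1/=np.linalg.norm(d1);d2/=np.linalg.norm(d2)
    P1=np.eye(3)-np.outer(d1,d1);P2=np.eye(3)-np.outer(d2,d2)
    x=np.linalg.solve(P1+P2,P1@o1+P2@o2); return x,np.linalg.norm(P1@(x-o1))
E
python3 - <<'E'
from h import *
np.set_printoptions(precision=4,suppress=True)
for n in ("side","top"):
    im,d=optics.grab_frame(n); cv2.imwrite(f'pics/{n}0.png',im); np.save(f'pics/{n}0.npy',d)
    for l in ("hub","knob","press","notebook"):
        print(n,l,[(np.round(r['position'],1),round(r['confidence'],2)) for r in mark_of(n,l)[:4]])
    print(optics.camera_model(n))
print(arm.get_obs())
E
```

```text
pics
side hub [(array([272.8, 212.6]), 0.75)]
side knob [(array([217.7, 276.8]), 0.72), (array([311.7, 216.9]), 0.66)]
side press [(array([269.1, 266. ]), 0.75)]
side notebook []
{'fov_y': 54.18742768389548, 'cx': 261.77635810896714, 'cy': 187.43300026781208, 'rvec': array([ 2.2503, -0.0973,  0.0747]), 'tvec': array([-0.5292,  0.135 ,  1.1282])}
top hub [(array([297.6, 180. ]), 0.95)]
top knob [(array([303.3, 154.9]), 0.91), (array([248. , 209.8]), 0.39), (array([243.8, 166. ]), 0.19)]
top press [(array([294.9, 188. ]), 0.77), (array([296.7, 225.1]), 0.38)]
top notebook [(array([138.5, 192.1]), 0.33)]
{'fov_y': 50.66240422109236, 'cx': 250.17497837807693, 'cy': 189.38065453320326, 'rvec': array([ 2.2044, -2.1378,  0.1204]), 'tvec': array([-0.0006,  0.5216,  1.5698])}
{'time_s': 0.5, 'joints': array([ 1.2905,  0.6149, -0.0126,  1.4235,  0.0081,  1.1034, -0.0404]), 'dq': array([-0.0008, -0.0005,  0.0001, -0.0014, -0.0006,  0.0003,  0.0012]), 'joint_efforts': array([ -0.0008, -45.8392,   0.2088, -16.5862,  -0.061 ,   0.014 ,
         0.    ]), 'tool_pos': array([ 0.1632, -0.6291,  0.2186]), 'eef_rot': array([ 0.992 ,  0.1266, -0.    , -0.0001]), 'ft_force': array([-1.0795, -0.5826, -0.0063]), 'moment': array([0.0501, 0.0183, 0.0191]), 'gripper_width': 0.999008189124532}
```

View pics/side0.png

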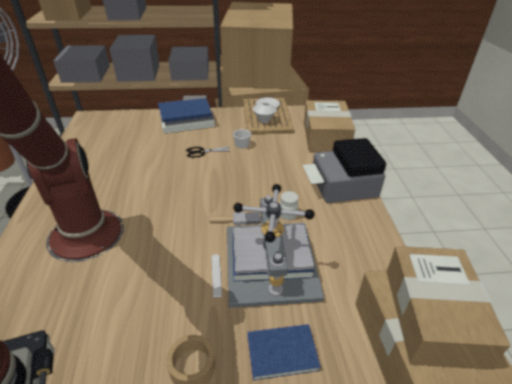

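View pics/top0.png

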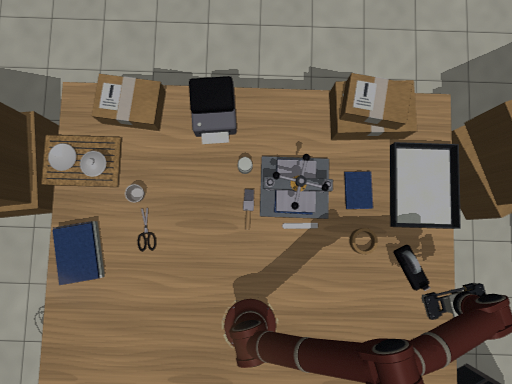

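```bash
python3 - <<'E'
from h import *
np.set_printoptions(precision=4,suppress=True)
cs,ct=cam('side'),cam('top')
print(tri(cs,(272.8,212.6),ct,(297.6,180)))
d=np.load('pics/top0.npy'); 
for u,v in ((298,180),(303,155),(297,205)): print(u,v,back(ct,u,v,d[v,u]))
print(atz(ct,297.6,180,.2),atz(ct,303.3,154.9,.2))
E
```

```text
(array([ 0.5425, -0.1514,  0.1838]), np.float64(0.0013293333192498818))
298 180 [ 0.5389 -0.1482  0.2216]
303 155 [ 0.6713 -0.1945 -0.0037]
297 205 [ 0.4524 -0.147   0.2165]
[ 0.5417 -0.1495  0.2   ] [ 0.632  -0.1681  0.2   ]
```

```bash
python3 - <<'E'
import cv2
a=cv2.imread('pics/top0.png')[130:240,220:390]; b=cv2.imread('pics/side0.png')[170:320,200:350]
cv2.imwrite('pics/c1.png',cv2.resize(a,None,fx=4.5,fy=4.5,interpolation=cv2.INTER_CUBIC))
cv2.imwrite('pics/c2.png',cv2.resize(b,None,fx=4,fy=4,interpolation=cv2.INTER_CUBIC))
E
```

```text
(no output)
```

View pics/c1.png

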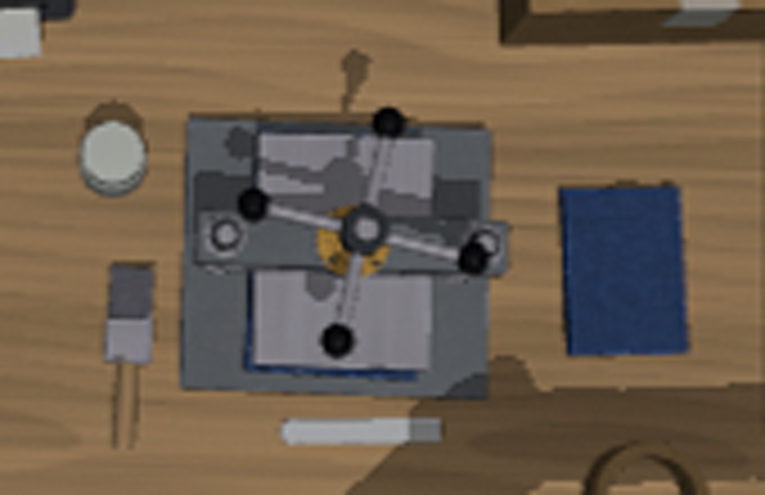

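View pics/c2.png

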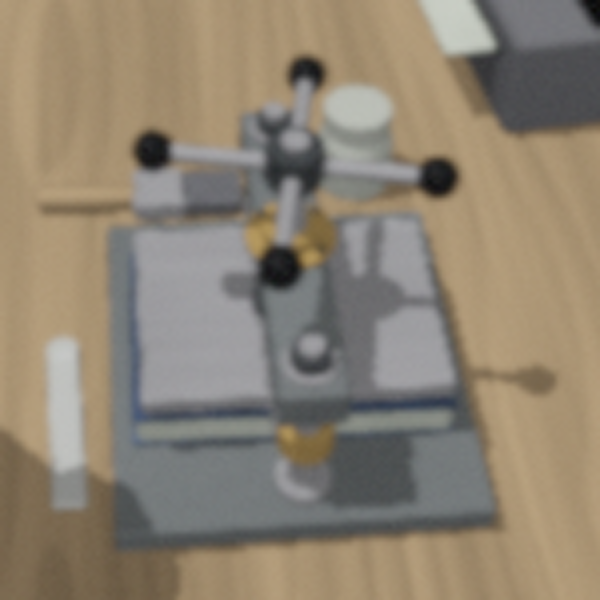

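```bash
python3 - <<'E'
from h import *
np.set_printoptions(precision=4,suppress=True)
cs,ct=cam('side'),cam('top')
P=[]
for a,b in (((306.2,157.1),(309.5,214.25)),((276.4,175.3),(276.75,188.25)),((294.9,205.8),(238,207.5)),((325.1,187.3),(270,236.75))):
    x,e=tri(ct,a,cs,b);P.append(x);print(x,e)
P=np.array(P);c=P.mean(0);print(c)
for p in P: print(np.linalg.norm((p-c)[:2]),np.degrees(np.arctan2(p[1]-c[1],p[0]-c[0])))
# press: base corners & column nuts top
for u,v,z in ((187,116,.024),(491,128,.024),(487,395,.024),(182,388,.024),(226,233,.157),(488,243,.157)): print(atz(ct,u/4.5+220,v/4.5+130,z))
E
```

```text
[ 0.6265 -0.179   0.1976] 0.0015561980372242096
[ 0.5583 -0.0747  0.199 ] 0.002034257115174455
[ 0.4526 -0.1419  0.1979] 0.0019440924780098354
[ 0.5209 -0.2471  0.1982] 0.0018059445305126775
[ 0.5396 -0.1607  0.1982]
0.08880591012701039 -11.92677067658483
0.08803777999762491 77.7270355311957
0.08896746309101299 167.8134063792346
0.08844039760099774 -102.16731820675119
[ 0.6575 -0.0258  0.024 ]
[ 0.6553 -0.2951  0.024 ]
[ 0.4193 -0.294   0.024 ]
[ 0.4173 -0.028   0.024 ]
[ 0.5378 -0.0556  0.157 ]
[ 0.5363 -0.2669  0.157 ]
```

```bash
python3 -m crank '[{"fingers":0,"dz":-0.05,"az":7.27},{"fingers":0,"dz":-0.05,"az":7.27}]'; python3 -m crank '[{"fingers":0,"dx":0.03,"dy":-0.036},{"fingers":0,"dx":0.03,"dy":-0.036},{"fingers":0,"dx":0.03,"dy":-0.036},{"fingers":0,"dx":0.03,"dy":-0.036},{"fingers":0,"dx":0.03,"dy":-0.036}]'
```

```text
$[0]: bad value
$[0]: bad value
```

```bash
python3 -m crank '[{"fingers":0.0,"dx":0,"dy":0,"dz":-0.05,"ax":0,"ay":0,"az":7.27},{"fingers":0.0,"dx":0,"dy":0,"dz":-0.05,"ax":0,"ay":0,"az":7.27}]'
```

```text
time_s: 0.7
tool_pos: [0.1629, -0.6281, 0.3182]
eef_rot: [1.0, -0.003, -0.001, -0.002]
ft_force: [0.0, -1.3, 1.0]
gripper_width: 0.875
```

```bash
python3 -m crank '[{"fingers":0,"dx":0.03,"dy":-0.036,"dz":0,"ax":0,"ay":0,"az":0},{"fingers":0,"dx":0.03,"dy":-0.036,"dz":0,"ax":0,"ay":0,"az":0},{"fingers":0,"dx":0.03,"dy":-0.036,"dz":0,"ax":0,"ay":0,"az":0},{"fingers":0,"dx":0.03,"dy":-0.036,"dz":0,"ax":0,"ay":0,"az":0},{"fingers":0,"dx":0.03,"dy":-0.036,"dz":0,"ax":0,"ay":0,"az":0}]'
```

```text
time_s: 1.2
tool_pos: [0.3142, -0.4475, 0.319]
eef_rot: [1.0, 0.0, 0.0, 0.0]
ft_force: [1.3, 0.5, -0.2]
gripper_width: 0.448
```

```bash
python3 -m crank '[{"fingers":0,"dx":0.03,"dy":-0.036,"dz":0,"ax":0,"ay":0,"az":0},{"fingers":0,"dx":0.03,"dy":-0.036,"dz":0,"ax":0,"ay":0,"az":0},{"fingers":0,"dx":0.03,"dy":-0.036,"dz":0,"ax":0,"ay":0,"az":0},{"fingers":0,"dx":0.03,"dy":-0.036,"dz":0,"ax":0,"ay":0,"az":0},{"fingers":0,"dx":0.03,"dy":-0.036,"dz":0,"ax":0,"ay":0,"az":0}]'
```

```text
time_s: 1.7
tool_pos: [0.4641, -0.2676, 0.3191]
eef_rot: [1.0, -0.0, 0.0, 0.0]
ft_force: [0.1, -0.7, -0.3]
gripper_width: 0.032
```

```bash
python3 - <<'E'
from h import *
np.set_printoptions(precision=4,suppress=True)
c=cam('wrist')
im,d=optics.grab_frame('wrist'); cv2.imwrite('pics/w1.png',im)
print(-c[0].T@c[1])
for l in ("hub","knob"):
  for r in mark_of('wrist',l)[:4]:
    u,v=r['position']; print(l,np.round((u,v),1),round(r['confidence'],2),atz(c,u,v,.2), back(c,u,v,d[int(v),int(u)]))
E
```

```text
[ 0.5342 -0.2677  0.4844]
hub [135.3  97.6] 0.75 [ 0.5405 -0.1613  0.2   ] [ 0.54   -0.1691  0.221 ]
```

View pics/w1.png

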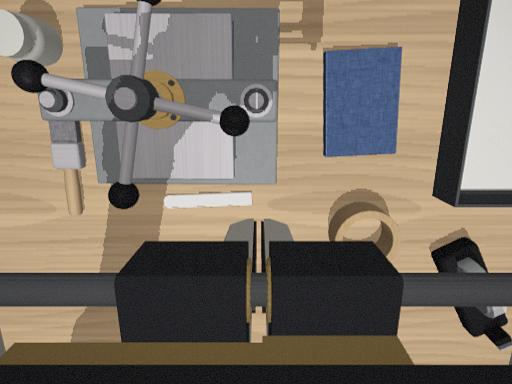

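```bash
python3 -m crank '[{"fingers":0,"dx":0.0306,"dy":-0.0343,"dz":0,"ax":0,"ay":0,"az":0},{"fingers":0,"dx":0.0306,"dy":-0.0343,"dz":0,"ax":0,"ay":0,"az":0},{"fingers":0,"dx":0.0306,"dy":-0.0343,"dz":0,"ax":0,"ay":0,"az":0},{"fingers":0,"dx":0.0306,"dy":-0.0343,"dz":0,"ax":0,"ay":0,"az":0},{"fingers":0,"dx":0,"dy":0,"dz":0.03,"ax":0,"ay":0,"az":0}]'; python3 - <<'E'
from h import *
for n in ('wrist','top','side'):
  im,d=optics.grab_frame(n); cv2.imwrite(f'pics/{n}2.png',im)
E
```

```text
time_s: 2.35
tool_pos: [0.5916, -0.1255, 0.2917]
eef_rot: [1.0, 0.005, 0.006, -0.002]
ft_force: [0.3, -0.2, -1.0]
gripper_width: 0.007
```

View pics/wrist2.png

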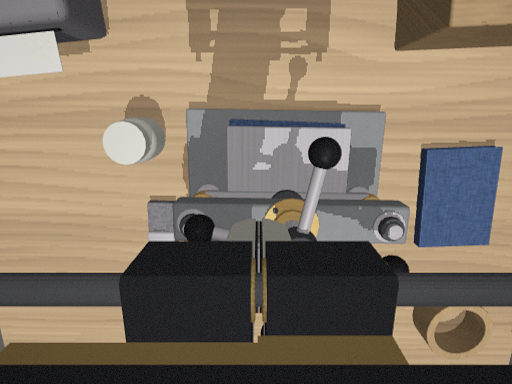

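View pics/side2.png

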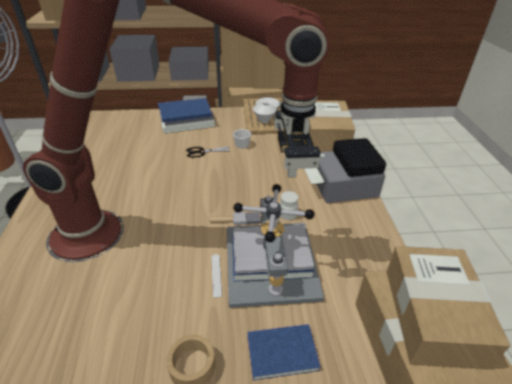

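```bash
python3 -m crank '[{"fingers":0,"dx":0,"dy":0,"dz":0,"ax":0,"ay":0,"az":0},{"fingers":0,"dx":0,"dy":0,"dz":0.03,"ax":0,"ay":0,"az":0},{"fingers":0,"dx":0,"dy":0,"dz":0.03,"ax":0,"ay":0,"az":0}]'
```

```text
time_s: 2.8
tool_pos: [0.5866, -0.1345, 0.2309]
eef_rot: [1.0, -0.002, 0.003, 0.001]
ft_force: [0.0, -0.3, -1.2]
gripper_width: 0.007
```

```bash
python3 -m crank '[{"fingers":0,"dx":0,"dy":0,"dz":0.03,"ax":0,"ay":0,"az":0},{"fingers":0,"dx":0,"dy":0,"dz":0.029,"ax":0,"ay":0,"az":0},{"fingers":0,"dx":0,"dy":0,"dz":0,"ax":0,"ay":0,"az":0},{"fingers":0,"dx":0,"dy":0,"dz":0,"ax":0,"ay":0,"az":0}]'
python3 - <<'E'
import numpy as np
# rows for circle r=.056 centre hub from 33deg clockwise, 6deg steps; tool dx=wx, dy=-wy
th=np.radians(33-6*np.arange(0,91)); x=.056*np.cos(th); y=.056*np.sin(th)
for i in range(60): print(int(round(np.degrees(th[i+1]))), round((x[i+1]-x[i])*1e4)/10, round(-(y[i+1]-y[i])*1e4)/10, end=' | ' if (i+1)%5 else '\n')
E
```

```text
time_s: 3.2
tool_pos: [0.5862, -0.1335, 0.1713]
eef_rot: [1.0, -0.001, 0.001, 0.0]
ft_force: [-0.6, 0.4, 0.6]
gripper_width: 0.001
27 2.9 5.1 | 21 2.4 5.4 | 15 1.8 5.6 | 9 1.2 5.7 | 3 0.6 5.8
-3 0.0 5.9 | -9 -0.6 5.8 | -15 -1.2 5.7 | -21 -1.8 5.6 | -27 -2.4 5.4
-33 -2.9 5.1 | -39 -3.4 4.7 | -45 -3.9 4.4 | -51 -4.4 3.9 | -57 -4.7 3.4
-63 -5.1 2.9 | -69 -5.4 2.4 | -75 -5.6 1.8 | -81 -5.7 1.2 | -87 -5.8 0.6
-93 -5.9 0.0 | -99 -5.8 -0.6 | -105 -5.7 -1.2 | -111 -5.6 -1.8 | -117 -5.4 -2.4
-123 -5.1 -2.9 | -129 -4.7 -3.4 | -135 -4.4 -3.9 | -141 -3.9 -4.4 | -147 -3.4 -4.7
-153 -2.9 -5.1 | -159 -2.4 -5.4 | -165 -1.8 -5.6 | -171 -1.2 -5.7 | -177 -0.6 -5.8
-183 0.0 -5.9 | -189 0.6 -5.8 | -195 1.2 -5.7 | -201 1.8 -5.6 | -207 2.4 -5.4
-213 2.9 -5.1 | -219 3.4 -4.7 | -225 3.9 -4.4 | -231 4.4 -3.9 | -237 4.7 -3.4
-243 5.1 -2.9 | -249 5.4 -2.4 | -255 5.6 -1.8 | -261 5.7 -1.2 | -267 5.8 -0.6
-273 5.9 0.0 | -279 5.8 0.6 | -285 5.7 1.2 | -291 5.6 1.8 | -297 5.4 2.4
-303 5.1 2.9 | -309 4.7 3.4 | -315 4.4 3.9 | -321 3.9 4.4 | -327 3.4 4.7
```

```bash
python3 -m crank '[{"fingers":0,"dx":0.0029,"dy":0.0045,"dz":0,"ax":0,"ay":0,"az":0},{"fingers":0,"dx":0.0024,"dy":0.005,"dz":0,"ax":0,"ay":0,"az":0},{"fingers":0,"dx":0.0018,"dy":0.005,"dz":0,"ax":0,"ay":0,"az":0},{"fingers":0,"dx":0.0012,"dy":0.0057,"dz":0,"ax":0,"ay":0,"az":0},{"fingers":0,"dx":0.0006,"dy":0.0058,"dz":0,"ax":0,"ay":0,"az":0}]'
```

```text
time_s: 3.7
tool_pos: [0.5944, -0.1547, 0.17]
eef_rot: [1.0, 0.001, -0.001, -0.003]
ft_force: [-2.2, 6.0, 1.7]
gripper_width: 0.003
```

```bash
python3 -m crank '[{"fingers":0,"dx":0.0,"dy":0.0059,"dz":0,"ax":0,"ay":0,"az":0},{"fingers":0,"dx":-0.0006,"dy":0.0058,"dz":0,"ax":0,"ay":0,"az":0},{"fingers":0,"dx":-0.0012,"dy":0.0057,"dz":0,"ax":0,"ay":0,"az":0},{"fingers":0,"dx":-0.0018,"dy":0.0056,"dz":0,"ax":0,"ay":0,"az":0},{"fingers":0,"dx":-0.0024,"dy":0.0054,"dz":0,"ax":0,"ay":0,"az":0}]'
```

```text
time_s: 4.2
tool_pos: [0.5893, -0.1825, 0.1694]
eef_rot: [1.0, 0.001, 0.0, -0.003]
ft_force: [0.6, 6.4, -0.3]
gripper_width: 0.004
```

```bash
python3 -m crank '[{"fingers":0,"dx":-0.0029,"dy":0.0051,"dz":0,"ax":0,"ay":0,"az":0},{"fingers":0,"dx":-0.0034,"dy":0.0047,"dz":0,"ax":0,"ay":0,"az":0},{"fingers":0,"dx":-0.0039,"dy":0.0044,"dz":0,"ax":0,"ay":0,"az":0},{"fingers":0,"dx":-0.0044,"dy":0.0039,"dz":0,"ax":0,"ay":0,"az":0},{"fingers":0,"dx":-0.0047,"dy":0.0034,"dz":0,"ax":0,"ay":0,"az":0}]'
```

```text
time_s: 4.7
tool_pos: [0.5702, -0.2069, 0.1699]
eef_rot: [1.0, 0.001, 0.001, -0.001]
ft_force: [2.9, 3.5, -0.5]
gripper_width: 0.009
```

```bash
python3 -m crank '[{"fingers":0,"dx":-0.0051,"dy":0.0029,"dz":0,"ax":0,"ay":0,"az":0},{"fingers":0,"dx":-0.0054,"dy":0.0024,"dz":0,"ax":0,"ay":0,"az":0},{"fingers":0,"dx":-0.0056,"dy":0.0018,"dz":0,"ax":0,"ay":0,"az":0},{"fingers":0,"dx":-0.0057,"dy":0.0012,"dz":0,"ax":0,"ay":0,"az":0},{"fingers":0,"dx":-0.0058,"dy":0.0006,"dz":0,"ax":0,"ay":0,"az":0}]'
```

```text
time_s: 5.2
tool_pos: [0.5435, -0.217, 0.1701]
eef_rot: [1.0, -0.0, 0.003, 0.0]
ft_force: [7.7, 2.2, -3.1]
gripper_width: 0.008
```

```bash
python3 -m crank '[{"fingers":0,"dx":-0.0059,"dy":0.0,"dz":0,"ax":0,"ay":0,"az":0},{"fingers":0,"dx":-0.0058,"dy":-0.0006,"dz":0,"ax":0,"ay":0,"az":0},{"fingers":0,"dx":-0.0057,"dy":-0.0012,"dz":0,"ax":0,"ay":0,"az":0},{"fingers":0,"dx":-0.0056,"dy":-0.0018,"dz":0,"ax":0,"ay":0,"az":0},{"fingers":0,"dx":-0.0054,"dy":-0.0024,"dz":0,"ax":0,"ay":0,"az":0}]'
```

```text
time_s: 5.7
tool_pos: [0.5151, -0.2138, 0.1708]
eef_rot: [1.0, -0.001, 0.003, 0.002]
ft_force: [6.5, -0.5, -0.2]
gripper_width: 0.007
```

```bash
python3 -m crank '[{"fingers":0,"dx":-0.0051,"dy":-0.0029,"dz":0,"ax":0,"ay":0,"az":0},{"fingers":0,"dx":-0.0047,"dy":-0.0034,"dz":0,"ax":0,"ay":0,"az":0},{"fingers":0,"dx":-0.0044,"dy":-0.0039,"dz":0,"ax":0,"ay":0,"az":0},{"fingers":0,"dx":-0.0039,"dy":-0.0044,"dz":0,"ax":0,"ay":0,"az":0},{"fingers":0,"dx":-0.0034,"dy":-0.0047,"dz":0,"ax":0,"ay":0,"az":0}]'
```

```text
time_s: 6.2
tool_pos: [0.4923, -0.1961, 0.1707]
eef_rot: [1.0, -0.002, 0.002, 0.003]
ft_force: [3.4, -2.9, -0.3]
gripper_width: 0.001
```

```bash
python3 -m crank '[{"fingers":0,"dx":-0.0026,"dy":-0.0051,"dz":0,"ax":0,"ay":0,"az":0},{"fingers":0,"dx":-0.002,"dy":-0.0054,"dz":0,"ax":0,"ay":0,"az":0},{"fingers":0,"dx":-0.0014,"dy":-0.0056,"dz":0,"ax":0,"ay":0,"az":0},{"fingers":0,"dx":-0.0009,"dy":-0.0057,"dz":0,"ax":0,"ay":0,"az":0},{"fingers":0,"dx":-0.0003,"dy":-0.0058,"dz":0,"ax":0,"ay":0,"az":0}]'
```

```text
time_s: 6.7
tool_pos: [0.484, -0.1689, 0.1702]
eef_rot: [1.0, -0.002, 0.001, 0.003]
ft_force: [2.1, -6.1, -0.3]
gripper_width: 0.005
```

```bash
python3 -m crank '[{"fingers":0,"dx":0.0,"dy":-0.0059,"dz":0,"ax":0,"ay":0,"az":0},{"fingers":0,"dx":0.0006,"dy":-0.0058,"dz":0,"ax":0,"ay":0,"az":0},{"fingers":0,"dx":0.0012,"dy":-0.0057,"dz":0,"ax":0,"ay":0,"az":0},{"fingers":0,"dx":0.0018,"dy":-0.0056,"dz":0,"ax":0,"ay":0,"az":0},{"fingers":0,"dx":0.0024,"dy":-0.0054,"dz":0,"ax":0,"ay":0,"az":0}]'
```

```text
time_s: 7.2
tool_pos: [0.4877, -0.1404, 0.1695]
eef_rot: [1.0, -0.002, -0.002, 0.003]
ft_force: [-1.0, -5.9, -0.2]
gripper_width: 0.006
```

```bash
python3 -m crank '[{"fingers":0,"dx":0.0029,"dy":-0.0051,"dz":0,"ax":0,"ay":0,"az":0},{"fingers":0,"dx":0.0034,"dy":-0.0047,"dz":0,"ax":0,"ay":0,"az":0},{"fingers":0,"dx":0.0039,"dy":-0.0044,"dz":0,"ax":0,"ay":0,"az":0},{"fingers":0,"dx":0.0044,"dy":-0.0039,"dz":0,"ax":0,"ay":0,"az":0},{"fingers":0,"dx":0.0047,"dy":-0.0034,"dz":0,"ax":0,"ay":0,"az":0}]'
```

```text
time_s: 7.7
tool_pos: [0.5056, -0.118, 0.1688]
eef_rot: [1.0, -0.002, -0.004, 0.002]
ft_force: [-2.5, -3.6, -0.4]
gripper_width: 0.006
```

```bash
python3 -m crank '[{"fingers":0,"dx":0.0051,"dy":-0.0029,"dz":0,"ax":0,"ay":0,"az":0},{"fingers":0,"dx":0.0054,"dy":-0.0024,"dz":0,"ax":0,"ay":0,"az":0},{"fingers":0,"dx":0.0056,"dy":-0.0018,"dz":0,"ax":0,"ay":0,"az":0},{"fingers":0,"dx":0.0057,"dy":-0.0012,"dz":0,"ax":0,"ay":0,"az":0},{"fingers":0,"dx":0.0058,"dy":-0.0006,"dz":0,"ax":0,"ay":0,"az":0}]'; python3 - <<'E'
from h import *
for n in ('top','side'):
  im,d=optics.grab_frame(n); cv2.imwrite(f'pics/{n}3.png',im)
a=cv2.imread('pics/side3.png')[160:310,190:340]
cv2.imwrite('pics/c3.png',cv2.resize(a,None,fx=4,fy=4,interpolation=cv2.INTER_CUBIC))
E
```

```text
time_s: 8.2
tool_pos: [0.5337, -0.1062, 0.1686]
eef_rot: [1.0, -0.001, -0.005, 0.001]
ft_force: [-7.4, -3.0, -0.5]
gripper_width: 0.007
```

View pics/c3.png

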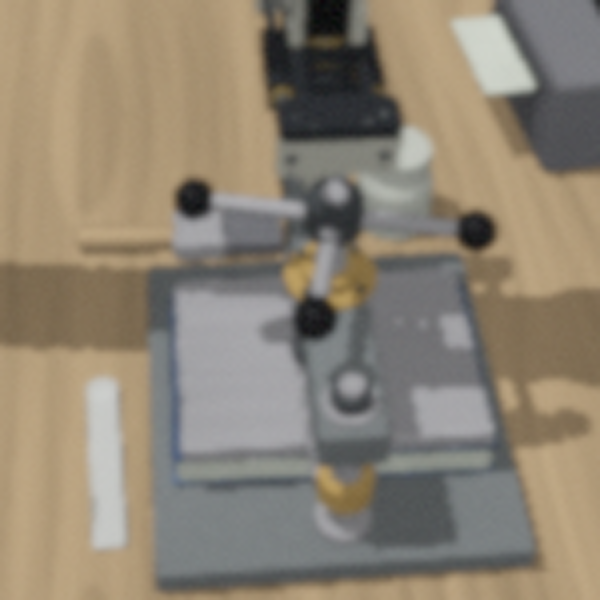

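```bash
python3 -m crank '[{"fingers":0,"dx":0.0059,"dy":0.0,"dz":0,"ax":0,"ay":0,"az":0},{"fingers":0,"dx":0.0058,"dy":0.0006,"dz":0,"ax":0,"ay":0,"az":0},{"fingers":0,"dx":0.0057,"dy":0.0012,"dz":0,"ax":0,"ay":0,"az":0},{"fingers":0,"dx":0.0056,"dy":0.0018,"dz":0,"ax":0,"ay":0,"az":0},{"fingers":0,"dx":0.0054,"dy":0.0024,"dz":0,"ax":0,"ay":0,"az":0}]'
```

```text
time_s: 8.8
tool_pos: [0.5623, -0.1087, 0.1682]
eef_rot: [1.0, 0.0, -0.005, -0.002]
ft_force: [-6.8, 0.9, 0.4]
gripper_width: 0.005
```

```bash
python3 -m crank '[{"fingers":0,"dx":0.0051,"dy":0.0029,"dz":0,"ax":0,"ay":0,"az":0},{"fingers":0,"dx":0.0047,"dy":0.0034,"dz":0,"ax":0,"ay":0,"az":0},{"fingers":0,"dx":0.0044,"dy":0.0039,"dz":0,"ax":0,"ay":0,"az":0}]'
```

```text
time_s: 9.1
tool_pos: [0.5779, -0.1173, 0.1685]
eef_rot: [1.0, 0.001, -0.003, -0.003]
ft_force: [-4.9, 3.1, -0.9]
gripper_width: 0.0
```

```bash
python3 -m crank '[{"fingers":0,"dx":0.0037,"dy":0.0044,"dz":0,"ax":0,"ay":0,"az":0},{"fingers":0,"dx":0.003,"dy":0.0047,"dz":0,"ax":0,"ay":0,"az":0}]'
```

```text
time_s: 9.3
tool_pos: [0.5855, -0.1258, 0.1687]
eef_rot: [1.0, 0.001, -0.002, -0.003]
ft_force: [-5.2, 3.7, -0.5]
gripper_width: 0.004
```

```bash
python3 -m crank '[{"fingers":0,"dx":0.0022,"dy":0.004,"dz":0,"ax":0,"ay":0,"az":0},{"fingers":0,"dx":0.0018,"dy":0.004,"dz":0,"ax":0,"ay":0,"az":0}]'
```

```text
time_s: 9.5
tool_pos: [0.5907, -0.135, 0.1691]
eef_rot: [1.0, 0.001, -0.001, -0.002]
ft_force: [-2.0, 4.7, -0.3]
gripper_width: 0.002
```

```bash
python3 -m crank '[{"fingers":0,"dx":0.001,"dy":0.003,"dz":0,"ax":0,"ay":0,"az":0},{"fingers":0,"dx":0.0006,"dy":0.003,"dz":0,"ax":0,"ay":0,"az":0}]'
```

```text
time_s: 9.7
tool_pos: [0.5925, -0.1414, 0.1695]
eef_rot: [1.0, 0.001, -0.0, -0.002]
ft_force: [-2.4, 8.2, -1.1]
gripper_width: 0.006
```

```bash
python3 -m crank '[{"fingers":0,"dx":0.0004,"dy":0.002,"dz":0,"ax":0,"ay":0,"az":0},{"fingers":0,"dx":0.0002,"dy":0.002,"dz":0,"ax":0,"ay":0,"az":0}]'
```

```text
time_s: 9.9
tool_pos: [0.5926, -0.1426, 0.1695]
eef_rot: [1.0, 0.001, -0.001, -0.004]
ft_force: [-4.1, 11.0, 0.7]
gripper_width: 0.004
```

```bash
python3 -m crank '[{"fingers":0,"dx":0,"dy":0.002,"dz":0,"ax":0,"ay":0,"az":0},{"fingers":0,"dx":0,"dy":0,"dz":0,"ax":0,"ay":0,"az":0}]'
```

```text
time_s: 10.1
tool_pos: [0.5926, -0.1434, 0.1695]
eef_rot: [1.0, 0.002, -0.001, -0.005]
ft_force: [-4.2, 11.6, 0.7]
gripper_width: 0.008
```

```bash
python3 -m crank '[{"fingers":0,"dx":0,"dy":0,"dz":0,"ax":0,"ay":0,"az":0},{"fingers":0,"dx":0,"dy":0,"dz":0,"ax":0,"ay":0,"az":0}]'
```

```text
time_s: 10.3
tool_pos: [0.5926, -0.1434, 0.1695]
eef_rot: [1.0, 0.002, -0.001, -0.005]
ft_force: [-4.0, 10.8, 0.2]
gripper_width: 0.004
```

```bash
python3 -m crank '[{"fingers":0,"dx":0,"dy":0.002,"dz":0,"ax":0,"ay":0,"az":0},{"fingers":0,"dx":0,"dy":0.001,"dz":0,"ax":0,"ay":0,"az":0},{"fingers":0,"dx":0,"dy":0,"dz":0,"ax":0,"ay":0,"az":0}]'
```

```text
time_s: 10.6
tool_pos: [0.5926, -0.1441, 0.1696]
eef_rot: [1.0, 0.002, -0.001, -0.006]
ft_force: [-4.8, 13.4, 1.6]
gripper_width: 0.003
```

```bash
python3 -m crank '[{"fingers":0,"dx":0,"dy":0.001,"dz":0,"ax":0,"ay":0,"az":0},{"fingers":0,"dx":0,"dy":0.0005,"dz":0,"ax":0,"ay":0,"az":0},{"fingers":0,"dx":0,"dy":0,"dz":0,"ax":0,"ay":0,"az":0}]'
```

```text
time_s: 10.9
tool_pos: [0.5927, -0.1445, 0.1696]
eef_rot: [1.0, 0.003, -0.001, -0.007]
ft_force: [-5.1, 15.1, 1.5]
gripper_width: 0.006
```

```bash
python3 -m crank '[{"fingers":0,"dx":-0.001,"dy":-0.008,"dz":0,"ax":0,"ay":0,"az":0},{"fingers":0,"dx":-0.002,"dy":-0.008,"dz":0,"ax":0,"ay":0,"az":0},{"fingers":0,"dx":-0.002,"dy":-0.006,"dz":0,"ax":0,"ay":0,"az":0},{"fingers":0,"dx":0,"dy":0,"dz":0,"ax":0,"ay":0,"az":0}]'
```

```text
time_s: 11.3
tool_pos: [0.5887, -0.1334, 0.1705]
eef_rot: [1.0, 0.0, 0.001, 0.001]
ft_force: [0.1, 0.7, -1.0]
gripper_width: 0.005
```

```bash
python3 -m crank '[{"fingers":0,"dx":0,"dy":0,"dz":-0.03,"ax":0,"ay":0,"az":0},{"fingers":0,"dx":0,"dy":0,"dz":-0.04,"ax":0,"ay":0,"az":0},{"fingers":0,"dx":0,"dy":0,"dz":-0.04,"ax":0,"ay":0,"az":0},{"fingers":0,"dx":0,"dy":0,"dz":-0.04,"ax":0,"ay":0,"az":0}]'
```

```text
time_s: 11.7
tool_pos: [0.588, -0.1347, 0.3218]
eef_rot: [1.0, -0.001, 0.001, 0.001]
ft_force: [0.8, 0.6, 0.1]
gripper_width: 0.003
```

```bash
python3 -m crank '[{"fingers":0,"dx":-0.03,"dy":0.035,"dz":0,"ax":0,"ay":0,"az":0},{"fingers":0,"dx":-0.03,"dy":0.036,"dz":0,"ax":0,"ay":0,"az":0},{"fingers":0,"dx":-0.03,"dy":0.036,"dz":0,"ax":0,"ay":0,"az":0},{"fingers":0,"dx":-0.03,"dy":0.036,"dz":0,"ax":0,"ay":0,"az":0},{"fingers":0,"dx":-0.03,"dy":0.036,"dz":0,"ax":0,"ay":0,"az":0}]'
```

```text
time_s: 12.2
tool_pos: [0.4363, -0.3149, 0.3204]
eef_rot: [1.0, -0.001, 0.001, 0.001]
ft_force: [1.2, -1.3, -0.4]
gripper_width: 0.004
```

```bash
python3 -m crank '[{"fingers":0,"dx":-0.03,"dy":0.035,"dz":0,"ax":0,"ay":0,"az":0},{"fingers":0,"dx":-0.03,"dy":0.036,"dz":0,"ax":0,"ay":0,"az":0},{"fingers":0,"dx":-0.03,"dy":0.036,"dz":0,"ax":0,"ay":0,"az":0},{"fingers":0,"dx":0,"dy":0,"dz":0,"ax":0,"ay":0,"az":0},{"fingers":0,"dx":0,"dy":0,"dz":0,"ax":0,"ay":0,"az":0}]'; python3 - <<'E'
from h import *
for n in ('top','side'):
  im,d=optics.grab_frame(n); cv2.imwrite(f'pics/{n}4.png',im)
a=cv2.imread('pics/side4.png')[170:320,200:350]; b=cv2.imread('pics/top4.png')[110:260,220:370]
z=lambda a:cv2.resize(a,None,fx=2.6,fy=2.6,interpolation=cv2.INTER_CUBIC)
cv2.imwrite('pics/c4.png',cv2.hconcat([z(a),z(b)]))
E
```

```text
time_s: 12.7
tool_pos: [0.3463, -0.421, 0.32]
eef_rot: [1.0, -0.003, 0.0, 0.001]
ft_force: [0.5, 1.3, 0.3]
gripper_width: 0.004
```

View pics/c4.png

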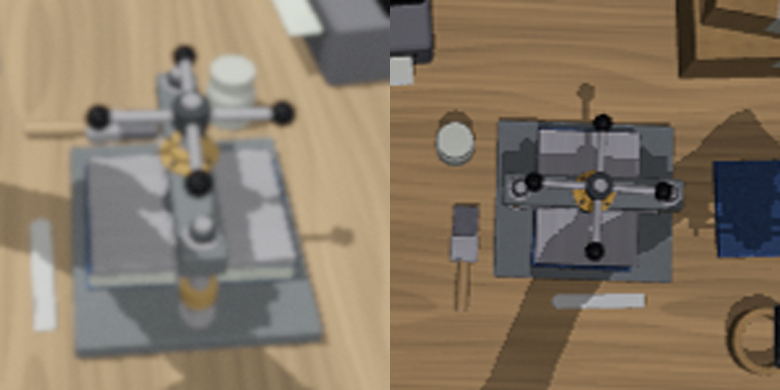

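View pics/top4.png

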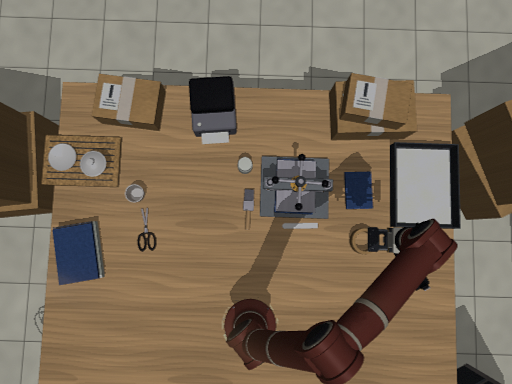

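```bash
python3 - <<'E'
from h import *
np.set_printoptions(precision=4,suppress=True)
cs,ct=cam('side'),cam('top')
P=[]
for a,b in (((301.5,157.3),(308.8,213.5)),((275.4,180),(271.2,191.2)),((298.5,206.5),(237.7,215.4)),((325,183.5),(276.2,240.4))):
    x,e=tri(ct,a,cs,b);P.append(x);print(x,e)
P=np.array(P);c=P.mean(0);print(c)
for p in P: print(np.degrees(np.arctan2(p[1]-c[1],p[0]-c[0])))
E
```

```text
[ 0.6281 -0.164   0.1859] 0.0022574990998663774
[ 0.5435 -0.0723  0.1876] 0.0026436830138696125
[ 0.4512 -0.1562  0.1846] 0.0017021948778424966
[ 0.5357 -0.2488  0.1867] 0.0016560804306396447
[ 0.5396 -0.1603  0.1862]
-2.3573249392613453
87.44948265539966
177.34647081588963
-92.56123195249474
```

```bash
python3 -c "
from rig import arm
print(arm.finish_job())"
```

```text
the job is handed in; nothing more can be done
None
```

The press is screwed down on the notebook and the job is handed in, at 12.8 s on the robot's clock. I put the closed fingers between two arms of the wheel and pushed one arm clockwise for about 350° (0.97 turn).

**Tightness:** The wheel dragged at 5–8 N while turning, then went stiff at 8–11 N. My last push reached about 15 N sideways on the arm (16 N in all). The final 1.5 N moved it only about 0.4 mm. I then backed off and lifted the tool clear.

**Last checks:**
- **Wheel height:** the two fixed cameras show it sank about 12 mm (198 to 186 mm), which matches 0.97 turn. Both readings are about 4 mm low against the stated 190 mm at the end; I put that down to camera bias.
- **Wheel angle:** it stayed about where I left it, with the arms at roughly -2.4° to the world axes.
- **Surroundings:** in the last pictures the plate looks flat on the notebook, and the notebook and bystanders look unmoved. I judged this by eye, with no measurement. The tape roll was partly hidden by the gripper in the last overhead view.
- **Robot:** it was touching nothing when I handed in, with the force reading near zero.

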